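Close a culture dish into a stage-top chamber

ROBOT

A 7-joint arm with a two-finger parallel gripper is mounted at the origin on a cart in front of the work surface, level with it; the furniture and walls round the work are solid. World frame = base frame: x ahead of the robot, y to its left, z up, the work surface at z = 0. Lengths are in m, angles in rad, forces in N, time in s.
With the tool pointing down it reaches from about 0.425 to 0.925 m from the base axis. Payload 6.8 kg.
Tool frame: the origin (TCP) lies midway between the tips of the shut fingers; the grasp point (between the pads) lies ctrl.grip_depth behind it (ctrl.grip_depth is the distance from the TCP to the grasp point, in m); z points along the fingers, y is the line along which they close (so a half turn about z gives the same grasp; the last joint's range is limited). The gripper opens to 85 mm and grips with 20 to 120 N. Pads are 22 mm wide; open, the fingers measure 114 mm over their backs; the gripper's body (76 mm by 85 mm) begins 54 mm behind the grasp point. The pads swing forward as they close: fully open they stand 13 mm farther back than shut.
Start: joints at [1.01, 0.477, 0.022, 1.555, -0.011, 1.109, -0.083], TCP at [0.295, -0.607, 0.231] pointing down, gripper open.
Joint ranges: [-2.96, 2.96], [-0.34, 2.1], [-1.41, 1.46], [0.24, 2.44], [-1.37, 4.51], [0.17, 1.92], [-2.96, 2.96]. Speed limits (rad/s): [2.39, 2.39, 3.14, 3.14, 3.14, 3.14, 3.14].

INTERFACE

Orientations are given as a 3x3 rotation matrix whose columns are the frame's x, y, z axes.
In Python, from station import ctrl gives the robot as it stands.
- The arm moves only by the tool drive_tool, never from a script. Its argument "targets" is one flat list of numbers, 5 for each row, row after row: the shift along the tool's x, y, z in m, then the turn about the tool's z in rad, then the opening, from 0 (shut) to 1 (fully open). A call has 1 to 10 rows; each row shifts and turns the commanded pose from where the row before left it, along the tool's axes as they then stand; what a row does not reach is not made up. A row lasts 1/8 s, in which the tool goes at most 62.5 mm and 10.7 degrees, less where a joint would pass 70% of its speed; a pose out of reach is approached as far as the arm can. A call is refused whole if a number of a shift passes 0.0625 or a number of a turn 0.188, either way. A call with a gripper value outside its range is refused whole. The fingers move at their own pace and stop on an object; "squeeze" is the grip in N (left out, the last holds). Time passes only in rows, so rows that do not move let the fingers close. It gives the time, the measured TCP pose, the force, the opening and the grip force at its end, in the units of the state.
- ctrl.state(): the state, without advancing time (a new reading comes with each control period).
- ctrl.capture(name): name is "scene" or "top" or "wrist"; returns a dict with "color" (420x560x3 uint8, red, green, blue), "intrinsics" (3x3 intrinsics, pixels), "extrinsics" (4x4, takes a point from camera to world coordinates). Camera axes: x right, y down, z forward; pixel columns grow to the right and rows downward; lengths in m; the calibration is good to about 2 mm. A picture is of the moment at which its call begins. There is no depth.
- ctrl.close_job(): hands the job in; it is judged then, once.
Trained networks look in the newest picture that a camera, given by its name, has taken for a name from the list of things; names that differ only in an ending like _2 or _b are one class to them, and where a whole thing is asked for, a point or a joint stands for the part that bears it (a point fixed in the world has none). Each returns a list of dicts, best first, with "score" (0 to 1); they miss things now and then, are a little off and sometimes report something else, mostly with a low value. They report only what shows in the picture. A call takes as long as a camera call. They do not tell look-alikes from the thing itself.
- ctrl.boxes_of(name, camera): "xyz" ([x, y, z] in m, in world coordinates, good to about 4 mm: the middle of the surface that is visible of it).
The state is a dict: "clock": time; "joint_positions": joint angles; "joint_velocities": joint speeds; "tau": joint torques, N m; "ee_pos": TCP position; "ee_rot": TCP orientation; "ft_force": force on the tool from outside, world axes, zero at the start; "moment": the same for the moment, N m; "grip_width": opening from 0.0 (shut) to 1.0 (fully open); "finger_force": force on a finger pad.
Only numpy, scipy, OpenCV 4.12 (cv2) and the standard library are available. Lean on these libraries where they do the work, as an engineer would, in place of code of your own. Each camera call takes 0.05 s, during which the arm holds its last target. There are 200 camera calls.

TASK

Get the loose culture dish beside the chamber ready for the microscope: set it level and fully home in the round recess of the chamber base, then put the clip-on cover over it, square to the base, and press it straight down until both of its clip arms have snapped under the rim and it stays down by itself. Press no harder than the snap needs (it gives at 1 to 2 kg of push; more than 2.5 kg strains the frame), keep the dish level all the time, and leave everything else on the bench where it is.

Things in the scene. Friction and masses are not known exactly. Their poses are not given: they have to be found in the camera images.
- chamber_base: Chamber base, fixed to the bench: grey foot 142x128x4 mm; on it a dark insert (78x74 mm, top 35 mm above the bench) with the round recess for the dish, and round the insert a bright metal frame, 96 mm along x, 100 mm along y, that carries the rim for the clips. A connector block 22 mm high stands on the foot at x = 62 to 80 mm. Origin: on the bench, below the middle of the recess; z up.
- recess (a point): Middle of the recess floor, 29 mm above the bench; the recess is 63 mm in diameter and 6 mm deep.
- mid_height (a point): Point of the base 31 mm above its origin: the middle of the frame's range. The frame's top was set with its screws anywhere from 27.5 to 34.5 mm above the bench; it holds there, but where is not reported, so feel for it. Its rim runs along both y sides: a barb 93 mm wide over both sides at the frame's top, widening to 100 mm at 10 mm below the top, flat underneath.
- cover: White cover, black round collar on top; 106 mm along x, 110 mm along y (114 over its flared feet), 62 mm high, 0.11 to 0.17 kg. Stands on the bench on its skirts. Origin: in the middle, level with the skirts' lower edge; z up. The skirts pass round the plate at the x ends and corners, 1.8 mm clear on each side, their lowest 6 mm flared as a lead-in.
- collar (a point): Foot of the collar, in the middle of the cover's flat top, 46 mm above the cover's origin. The collar (56 mm diameter, 16 mm high, window in it) is the grip; fingertips may rest on the flat top beside it to press.
- stop_face (a point): Point in the middle of the cover, level with its stop faces, 22 mm above its origin. Fully home, the stop faces lie on the frame's top, cover and base in line, x axes parallel (either way round): cover origin 5.5 to 12.5 mm above base origin, as the frame is set. Past home it is stiff as the bench. A sprung ring inside meets the dish 2 to 9 mm short of home and pushes back with 4 to 7 N.
- pin_left (a point): Pin of the clip arm at y = +50 mm, 36 mm above the cover's origin. The black rigid arm (52 mm wide) hangs 33 mm down, sprung inward. Its hook starts to ride on the rim about 9 mm short of home, spreads under growing force and snaps about 0.6 mm short of home (the clips' play): the force drops at once. Press at 20 mm/s or slower: the snap takes 10 to 17 N in all. Not snapped, it rises again.
- pin_right (a point): The same at y = -50 mm; press straight down so that both snap.
- dish: Round covered culture dish, 60 mm diameter, 14 mm high, 0.02 kg, pale pink, lying on the bench; its lowest 4 mm are 56 mm wide. Origin: middle of its underside, z up. Home in the recess, its upper 8 mm stand out.
- tweezers: Not to be moved: steel tweezers lying flat, 124 mm long, 9 mm high, near the front edge. Origin: middle of its underside.
- coverslips: Not to be moved: square box of cover glasses, 36x36x16 mm, near the front edge. Origin: middle of its underside.
- immersion_oil: Not to be moved: small brown bottle, 30 mm across, 62 mm tall, behind the chamber. Origin: middle of its underside.
- lens_tissue: Not to be moved: flat booklet of lens tissue, 72x100x13 mm, at the right. Origin: middle of its underside.
- bench_timer: Not to be moved: standing timer, 39x68x62 mm, behind and left. Origin: middle of its underside.
- pipettor: Not to be moved: pipettor lying on its side, 236 mm long, 27 mm high, far right. Origin: middle of its underside.
There are look-alikes about, which are no part of the job. What is shaped like the dish but green is not meant.

How it is judged:
On the way, in this order (a step that is already met when the one before it is completed fails the run):
1. the dish lies home in the recess, let go, and the cover is not yet on (horizontal distance between dish and chamber_base below 0.003 m and z of dish in the frame of chamber_base between 0.0275 and 0.0305 m and angle between dish's own z axis and vertical below 0.05 rad and contact force between the fingers and dish below 0.1 N and horizontal distance between cover and chamber_base above 0.08 m), for 0.2 s.
2. the cover is down over the dish (horizontal distance between dish and chamber_base below 0.003 m and z of dish in the frame of chamber_base between 0.0275 and 0.0305 m and angle between dish's own z axis and vertical below 0.05 rad and z of cover in the frame of chamber_base between 0.004 and 0.0135 m and horizontal distance between cover and chamber_base below 0.004 m and angle between the x axis of cover and the x axis of chamber_base, either way round below 0.06 rad and angle between cover's own z axis and vertical below 0.03 rad), for 0.2 s.
At the end, for the whole second after the job is handed in: Dish in the recess: within 3 mm of the middle, 1.5 mm of the floor, level within 0.05 rad. Cover clipped down by itself: its origin 4 to 13.5 mm above the base's (unclipped it stands higher), within 4 mm of the middle, square within 0.06 rad, level within 0.03 rad. Both at rest (all of step 2 and linear speed of each of dish, cover below 0.01 m/s); the robot touches nothing.
It fails at once if the cover is pressed on the base with more than 30 N (contact force between cover and chamber_base above 30 N).
It fails at once if the dish is tipped by more than 0.4 rad (angle between dish's own z axis and vertical above 0.4 rad).
It fails at once if one of the other things on the bench is shifted by more than 30 mm (distance of any of tweezers, coverslips, immersion_oil, lens_tissue, bench_timer, pipettor from where it was at the start of the episode above 0.03 m).
It also fails if it takes over 64 s, if anything falls off the work surface, if the arm or the gripper's body presses on something with over 40 N, if the wrist force passes 120 N, or if a joint passes its speed limit or range.

## Working session

There is one attempt and no reset: what is moved stays moved. The work goes in short steps, Python scripts to look and compute and a tool call to move; the robot and the scene stay as the last step left them, time stands still between calls to the robot, and variables do not carry over. Pictures are saved under pics/ and viewed, at most 10 in all, crops included, and the job is handed in when it is done.

Besides the shell and the picture viewer there is one more tool, called as name(argument=value, ...), one argument or row to a line, values as JSON. drive_tool: Moves the arm, as the interface text tells. Its arguments: {"type":"object","properties":{"targets":{"type":"array"},"squeeze":{"type":"number"}},"required":["targets"]}

```bash
mkdir -p pics; python3 - <<'E'
from station import ctrl
import cv2,numpy as np
s=ctrl.state();print(s['clock'],s['ee_pos'],np.round(s['ee_rot'],3).tolist(),s['grip_width'],s['ft_force'],ctrl.grip_depth)
for c in ("scene","top"):
    p=ctrl.capture(c);cv2.imwrite(f"pics/{c}0.png",p['color'][...,::-1])
    print(c,np.round(p['intrinsics'],1).tolist(),np.round(p['extrinsics'],3).tolist())
    for n in("chamber_base","recess","cover","collar","pin_left","pin_right","dish","tweezers","coverslips","immersion_oil","lens_tissue","bench_timer","pipettor"):
        print(n,[(np.round(d['xyz'],3).tolist(),round(d['score'],2)) for d in ctrl.boxes_of(n,c)][:4])
E
```

```text
0.0 [ 0.29498806 -0.60645969  0.23029187] [[0.899, 0.437, -0.001], [0.437, -0.899, 0.002], [-0.0, -0.002, -1.0]] 1.001554673736118 [-0.95581471  0.06507867 -0.14662651] 0.0187
scene [[522.5, 0.0, 285.0], [0.0, 522.5, 207.4], [0.0, 0.0, 1.0]] [[-0.605, 0.711, -0.359, 1.114], [0.796, 0.537, -0.279, 0.329], [-0.005, -0.454, -0.891, 1.455], [0.0, 0.0, 0.0, 1.0]]
chamber_base [([0.578, -0.012, 0.024], 0.63)]
recess [([0.376, -0.078, 0.008], 0.41)]
cover [([0.528, 0.248, 0.047], 0.63)]
collar [([0.528, 0.246, 0.043], 0.6)]
pin_left [([0.522, 0.251, 0.049], 0.6)]
pin_right [([0.526, 0.248, 0.046], 0.78), ([0.695, -0.364, 0.015], 0.69)]
dish [([0.408, -0.284, 0.014], 0.77), ([0.512, -0.282, 0.016], 0.54)]
tweezers [([0.374, -0.079, 0.007], 0.65), ([0.572, -0.476, 0.021], 0.15)]
coverslips [([0.377, 0.116, 0.021], 0.56)]
immersion_oil [([0.688, -0.042, 0.042], 0.72), ([0.374, -0.079, 0.005], 0.37)]
lens_tissue [([0.695, -0.361, 0.018], 0.88)]
bench_timer [([0.704, 0.203, 0.045], 0.61)]
pipettor [([0.571, -0.478, 0.021], 0.96)]
top [[474.8, 0.0, 279.3], [0.0, 474.8, 207.6], [0.0, 0.0, 1.0]] [[0.004, -0.987, 0.161, 0.303], [-1.0, -0.006, -0.013, -0.095], [0.014, -0.161, -0.987, 1.572], [0.0, 0.0, 0.0, 1.0]]
chamber_base [([0.567, -0.018, 0.023], 0.59), ([0.567, -0.477, 0.021], 0.58), ([0.511, 0.236, 0.046], 0.33)]
recess [([0.566, -0.019, 0.024], 0.95)]
cover [([0.508, 0.242, 0.045], 0.91)]
collar [([0.508, 0.238, 0.046], 0.79)]
pin_left [([0.505, 0.24, 0.047], 0.78), ([0.69, -0.363, 0.011], 0.34)]
pin_right [([0.509, 0.237, 0.044], 0.76)]
dish [([0.503, -0.278, 0.014], 0.7), ([0.405, -0.287, 0.012], 0.62)]
tweezers [([0.688, -0.364, 0.013], 0.48), ([0.51, 0.24, 0.046], 0.33)]
coverslips [([0.372, 0.114, 0.015], 0.6)]
immersion_oil []
lens_tissue [([0.689, -0.367, 0.013], 0.81)]
bench_timer [([0.692, 0.202, 0.047], 0.59)]
pipettor [([0.566, -0.474, 0.021], 0.57), ([0.689, -0.365, 0.01], 0.43)]
```

View pics/top0.png

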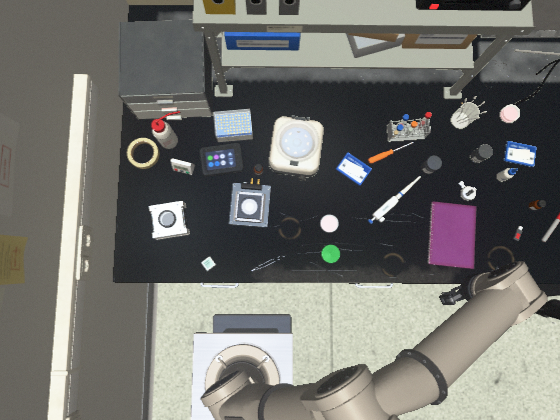

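View pics/scene0.png

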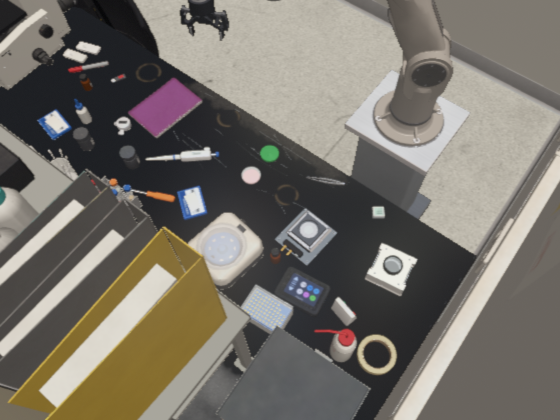

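Dish candidates: pink disc at top (329,223), green disc at (330,254), and a pinkish round at (510,113). The one at (329,223) fits, being pale pink and near the chamber at (249,205). The cover is at (168,219). I'll confirm this in a crop.

```bash
python3 - <<'E'
import cv2,numpy as np
a=cv2.imread('pics/top0.png')
c=cv2.resize(a[165:275,140:360],None,fx=3.6,fy=3.6,interpolation=cv2.INTER_CUBIC)
cv2.imwrite('pics/crop1.png',c[:590,:800])
E
```

```text
(no output)
```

View pics/crop1.png

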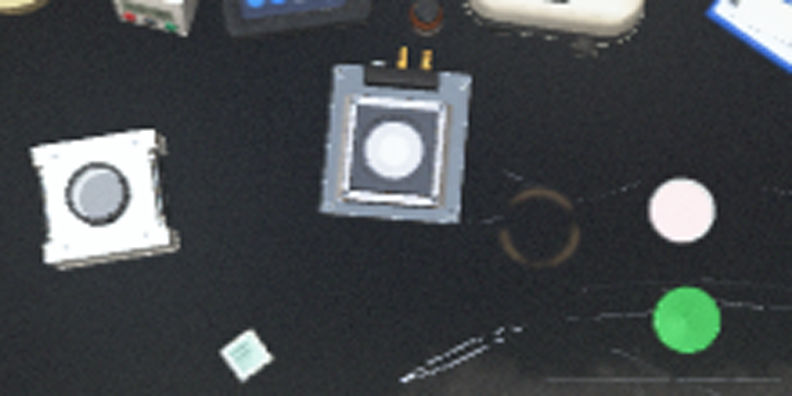

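Confirmed: the pale-pink dish is in the crop at (682,210) with the green look-alike below it. The base is at (394,150) with its connector toward +x. The cover is at (98,193), turned slightly. Moving above the dish.

drive_tool(
  targets=[0.041,-0.025,0,0,1,0.041,-0.025,0,0,1,0.041,-0.025,0,0,1,0.041,-0.025,0,0,1,0.041,-0.025,0,0,1,0.041,-0.025,0,0,1,0.041,-0.025,0,0,1,0.041,-0.025,0,0,1,0,0,0,0,1],
)

```text
clock: 2.52
ee_pos: [0.5055, -0.2789, 0.2315]
ee_rot: [[0.896, 0.444, 0.002], [0.444, -0.896, 0.002], [0.002, -0.001, -1.0]]
ft_force: [-0.3, -1.0, -1.0]
grip_width: 1.0
finger_force: 0.0
```

```bash
cat > h.py <<'E'
from station import ctrl
import cv2,numpy as np
def proj(p,P):
    T=np.linalg.inv(p['extrinsics']);c=T[:3,:3]@np.asarray(P)+T[:3,3];q=p['intrinsics']@c;return q[:2]/q[2]
def ray(p,uv):
    d=p['extrinsics'][:3,:3]@np.linalg.solve(p['intrinsics'],[uv[0],uv[1],1]);return p['extrinsics'][:3,3],d
def plane(p,uv,z):
    o,d=ray(p,uv);return o+d*(z-o[2])/d[2]
def tool(delta):  # world shift -> tool shift
    return np.round(ctrl.state()['ee_rot'].T@np.asarray(delta),4)
def tri(rays):
    A=np.zeros((3,3));b=np.zeros(3)
    for o,d in rays:
        d=d/np.linalg.norm(d);M=np.eye(3)-np.outer(d,d);A+=M;b+=M@o
    return np.linalg.solve(A,b)
def st():
    s=ctrl.state();R=s['ee_rot'];print('t',round(s['clock'],2),'tcp',np.round(s['ee_pos'],4),'yaw',round(float(np.arctan2(R[1,0],R[0,0])),4),'tilt',np.round(R[:2,2],4),'w',round(s['grip_width'],3),'F',np.round(s['ft_force'],1))
def shot(c,f):
    p=ctrl.capture(c);cv2.imwrite(f'pics/{f}.png',p['color'][...,::-1]);return p
def E(p): return np.round(p['extrinsics'],3).tolist()
E
python3 - <<'E'
from h import *
st();p=shot('wrist','w1');print(E(p),np.round(p['intrinsics'],1).tolist())
for d in ctrl.boxes_of('dish','wrist'):print(np.round(d['xyz'],4),d['score'],proj(p,d['xyz']))
E
```

```text
t 2.52 tcp [ 0.5055 -0.2789  0.2315] yaw 0.4606 tilt [0.0016 0.0018] w 1.0 F [-0.3 -1.  -1. ]
[[0.445, -0.86, -0.248, 0.57], [-0.896, -0.428, -0.122, -0.249], [-0.001, 0.277, -0.961, 0.374], [0.0, 0.0, 0.0, 1.0]] [[354.9, 0.0, 274.9], [0.0, 354.9, 207.9], [0.0, 0.0, 1.0]]
[ 0.5083 -0.2785  0.0124] 0.62 [274.45854109 174.33598296]
[ 0.5644 -0.4696  0.0193] 0.19 [463.12419914 208.63926291]
[ 0.6879 -0.3716  0.0117] 0.15 [448.17845327  48.79290816]
```

View pics/w1.png

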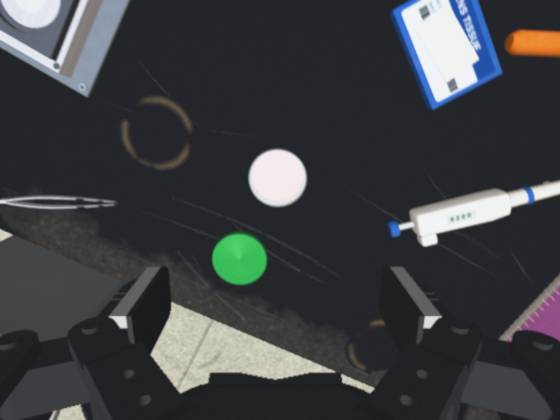

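The wrist picture shows the pink dish at (277,178), green look-alike at (239,258), and the base's corner at upper left. I'll segment the dish and triangulate it from the views.

```bash
cat >> h.py <<'E'
def pink(p,near):
    h=cv2.cvtColor(p['color'],cv2.COLOR_RGB2HSV).astype(int);c=p['color'].astype(int)
    m=((c[...,0]>150)&(c[...,0]-c[...,1]>5)&(c[...,0]-c[...,1]<80)).astype(np.uint8)
    m=cv2.morphologyEx(m,cv2.MORPH_OPEN,np.ones((3,3),np.uint8))
    n,l,s,ce=cv2.connectedComponentsWithStats(m)
    i=1+np.argmin(np.linalg.norm(ce[1:]-near,axis=1));cs,_=cv2.findContours((l==i).astype(np.uint8),0,1)
    e=cv2.fitEllipse(max(cs,key=len));return np.array(e[0]),e[1]
E
python3 - <<'E'
from h import *
R=[];st()
for c in('wrist','top','scene'):
    p=ctrl.capture(c);uv,ax=pink(p,proj(p,[.508,-.279,.013]))
    print(c,uv,ax,plane(p,uv,.014));R.append(ray(p,uv))
print(tri(R),tri(R[:2]),tri([R[0],R[2]]))
E
```

```text
t 2.62 tcp [ 0.5029 -0.2835  0.2314] yaw 0.4539 tilt [ 0.     -0.0004] w 0.993 F [-0.1 -0.7 -0.3]
wrist [273.82409668 170.9460144 ] (49.606719970703125, 49.943084716796875) [ 0.508409   -0.28134269  0.014     ]
top [325.4750061  226.97477722] (4.898057460784912, 7.067021369934082) [ 0.49240723 -0.26809405  0.014     ]
scene [250.63925171 175.78578186] (14.202701568603516, 17.235177993774414) [ 0.5093619  -0.27777685  0.014     ]
[ 0.50047146 -0.27981317 -0.00717078] [ 0.4991931  -0.28044826 -0.04671235] [ 0.50652601 -0.28156913  0.00589271]
```

```bash
sed -i 's/^    m=((c.*$/    m=((c[...,0]>120)\&(c[...,2]>100)).astype(np.uint8)/' h.py
python3 - <<'E'
from h import *
R=[];st()
for c in('wrist','top','scene'):
    p=ctrl.capture(c);uv,ax=pink(p,proj(p,[.508,-.281,.013]))
    print(c,uv,ax,plane(p,uv,.014));R.append(ray(p,uv))
print(tri(R),tri(R[:2]),tri([R[0],R[2]]))
E
```

```text
t 2.77 tcp [ 0.5019 -0.2852  0.2313] yaw 0.4503 tilt [-0.0004 -0.0006] w 1.002 F [ 0.2  0.6 -1.2]
wrist [272.5272522  170.37472534] (57.07589340209961, 57.485904693603516) [ 0.50736099 -0.2815938   0.014     ]
top [325.59133911 227.73376465] (5.447986125946045, 6.630060195922852) [ 0.48988397 -0.2684487   0.014     ]
scene [250.76628113 174.87588501] (16.660484313964844, 18.491477966308594) [ 0.50649325 -0.27957177  0.014     ]
[ 0.49858416 -0.28022984 -0.00557018] [ 0.49720339 -0.28115331 -0.05244846] [ 0.50614091 -0.28124064  0.01128223]
```

drive_tool(
  targets=[0.006,-0.001,0.045,0,1,0,0,0.045,0,1,0,0,0.045,0,1,0,0,0.045,0,1,0,0,0,0,1,0,0,0,0,1,0,0,0,0,1],
  squeeze=20,
)

```text
clock: 3.8
ee_pos: [0.5092, -0.281, 0.0535]
ee_rot: [[0.899, 0.437, 0.003], [0.437, -0.899, -0.002], [0.002, 0.003, -1.0]]
ft_force: [0.4, 0.3, 0.6]
grip_width: 0.996
finger_force: 0.0
```

```bash
python3 - <<'E'
from h import *
st();p=ctrl.capture('wrist');uv,ax=pink(p,proj(p,[.507,-.281,.013]))
X=plane(p,uv,.014);print(uv,ax,X);d=X-ctrl.state()['ee_pos'];d[2]=0;print(tool(d));st()
E
```

```text
t 3.8 tcp [ 0.5092 -0.281   0.0535] yaw 0.4524 tilt [ 0.0035 -0.0017] w 0.996 F [0.4 0.3 0.6]
[271.4039917  242.02609253] (103.0849380493164, 108.30118560791016) [ 0.50809297 -0.28120766  0.014     ]
[-0.001 -0.    -0.   ]
t 3.85 tcp [ 0.509  -0.2808  0.0534] yaw 0.4526 tilt [ 0.0032 -0.0015] w 1.002 F [ 0.1 -0.1 -0.5]
```

drive_tool(
  targets=[-0.001,0,0.024,0,1,0,0,0.024,0,1,0,0,0,0,1,0,0,0,0,1,0,0,0,0,0.6,0,0,0,0,0.5,0,0,0,0,0.5,0,0,0,0,0.5,0,0,0,0,0.5],
  squeeze=20,
)

```text
clock: 4.97
ee_pos: [0.5075, -0.2809, 0.0046]
ee_rot: [[0.899, 0.437, 0.002], [0.437, -0.899, -0.001], [0.001, 0.001, -1.0]]
ft_force: [-1.1, 1.1, 5.8]
grip_width: 0.682
finger_force: 20.2
```

drive_tool(
  targets=[0,0,0,0,0.85,0,0,0.003,0,0.85,0,0,0,0,0.85,0,0,0,0,0.5,0,0,0,0,0.5,0,0,0,0,0.5,0,0,0,0,0.5],
  squeeze=20,
)

```text
clock: 5.85
ee_pos: [0.5068, -0.2805, 0.0004]
ee_rot: [[0.899, 0.437, -0.0], [0.437, -0.899, 0.0], [-0.0, -0.0, -1.0]]
ft_force: [-1.0, 1.0, 2.7]
grip_width: 0.685
finger_force: 21.6
```

drive_tool(
  targets=[0,0,-0.02,0,0.5,0,0,-0.04,0,0.5,0,0,-0.04,0,0.5,0,0,0,0,0.5,0,0,0,0,0.5],
)

```text
clock: 6.48
ee_pos: [0.5067, -0.2806, 0.1009]
ee_rot: [[0.899, 0.437, 0.001], [0.437, -0.899, -0.0], [0.0, 0.001, -1.0]]
ft_force: [-0.4, 0.4, -0.8]
grip_width: 0.682
finger_force: 21.8
```

```bash
python3 - <<'E'
from h import *
st();p=shot('wrist','w2');q=shot('scene','s2');t=shot('top','t2')
for c,P in(('wrist',p),('scene',q),('top',t)):
  for n in('recess','chamber_base'):
    for d in ctrl.boxes_of(n,c)[:2]:print(c,n,np.round(d['xyz'],4),round(d['score'],2),proj(P,d['xyz']))
w=p['color'];w=w[...,::-1]
def crop(P,X,r,f):
    u,v=proj(P,X).astype(int);return cv2.resize(P['color'][max(v-r,0):v+r,max(u-r,0):u+r,::-1],(f,f),interpolation=cv2.INTER_CUBIC),(u-r,v-r)
a,o=crop(q,[.57,-.018,.02],35,400);b,o2=crop(t,[.57,-.018,.02],35,400);print(o,o2)
cv2.imwrite('pics/c2.png',np.vstack([np.hstack([a,b]),]))
E
```

```text
t 6.47 tcp [ 0.5067 -0.2806  0.1009] yaw 0.4527 tilt [ 0.0006 -0.0003] w 0.682 F [-0.4  0.4 -0.8]
wrist recess [ 0.3995 -0.1195  0.0031] 0.66 [  8.13728765 244.10616507]
wrist recess [ 0.5474 -0.0758  0.0053] 0.48 [-5.17208028  9.00478702]
wrist chamber_base [ 0.5499 -0.0803  0.003 ] 0.52 [6.09786059 9.47991639]
scene recess [ 0.5819 -0.008   0.0266] 0.62 [305.49509065 237.48140552]
scene chamber_base [ 0.5806 -0.0095  0.0248] 0.95 [305.32884165 237.12802617]
top recess [ 0.5639 -0.0182  0.0263] 0.7 [249.9603872  204.59333081]
top chamber_base [ 0.5662 -0.0178  0.0206] 0.61 [249.93011786 204.19482299]
top chamber_base [0.5084 0.2366 0.0472] 0.39 [170.45821318 220.00000211]
(np.int64(270), np.int64(198)) (np.int64(215), np.int64(168))
```

View pics/w2.png

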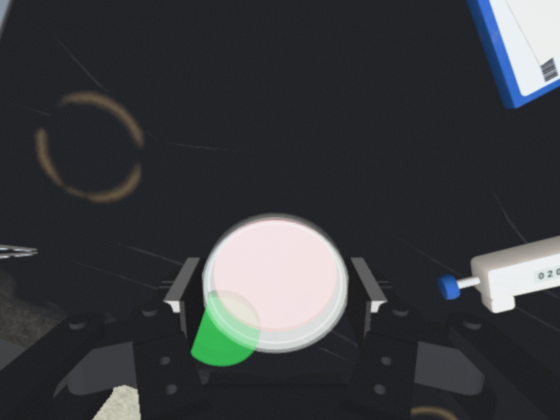

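The wrist picture shows the pink dish held level between the pads at (275,283), with the green one below it on the bench at (222,330). Moving to view the base.

drive_tool(
  targets=[0.018,-0.042,-0.01,0,0.5,0.018,-0.042,-0.01,0,0.5,0.018,-0.042,-0.01,0,0.5,0.018,-0.042,-0.01,0,0.5,0.018,-0.042,-0.01,0,0.5,0,0,0,0,0.5,0,0,0,0,0.5],
)

```text
clock: 7.8
ee_pos: [0.4959, -0.0528, 0.1502]
ee_rot: [[0.899, 0.438, -0.0], [0.438, -0.899, -0.0], [-0.0, 0.0, -1.0]]
ft_force: [-0.3, -0.2, -0.3]
grip_width: 0.681
finger_force: 21.8
```

```bash
python3 - <<'E'
from h import *
st();p=shot('wrist','w3');np.savez('w3.npz',**p);print(E(p))
for n in('recess','chamber_base'):
    for d in ctrl.boxes_of(n,'wrist')[:2]:print(n,np.round(d['xyz'],4),round(d['score'],2),proj(p,d['xyz']))
E
```

```text
t 7.8 tcp [ 0.4959 -0.0528  0.1502] yaw 0.4528 tilt [-0.0001 -0.0005] w 0.681 F [-0.3 -0.2 -0.3]
[[0.438, -0.863, -0.251, 0.56], [-0.899, -0.42, -0.123, -0.023], [0.0, 0.279, -0.96, 0.292], [0.0, 0.0, 0.0, 1.0]]
recess [ 0.567  -0.0143  0.0279] 0.61 [267.72335009  90.27820013]
recess [ 0.5008 -0.0486  0.1633] 0.22 [266.94077329 273.39401074]
chamber_base [ 0.5732 -0.0178  0.0252] 0.56 [276.00066897  84.44675884]
```

View pics/w3.png

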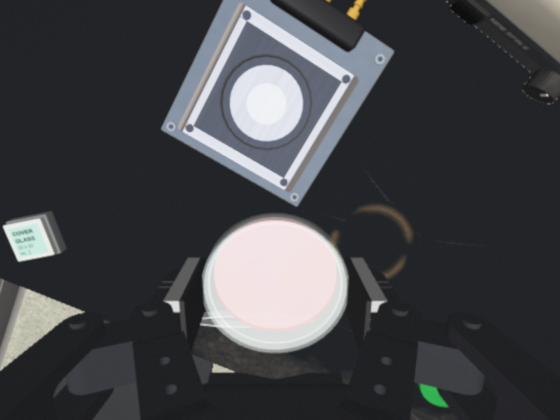

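The wrist picture shows the base: recess ring centred at about (266,102), frame screws at (247,15), (346,79), (190,127) and (284,182), and foot corners at (164,128), (297,205) and (393,51). I'll take a second wrist place for height, then compute pose.

drive_tool(
  targets=[-0.02,0.02,0,0,0.5,-0.02,0.02,0,0,0.5,0,0,0,0,0.5,0,0,0,0,0.5],
)

```text
clock: 8.45
ee_pos: [0.4775, -0.1059, 0.1502]
ee_rot: [[0.9, 0.437, -0.0], [0.437, -0.9, 0.0], [0.0, -0.0, -1.0]]
ft_force: [0.1, -0.2, 0.2]
grip_width: 0.687
finger_force: 21.8
```

```bash
cat >> h.py <<'E'
def disc(p,near):
    g=cv2.cvtColor(p['color'],cv2.COLOR_RGB2GRAY);m=(g>145).astype(np.uint8)
    n,l,s,ce=cv2.connectedComponentsWithStats(m)
    i=l[int(near[1]),int(near[0])];cs,_=cv2.findContours((l==i).astype(np.uint8),0,1)
    e=cv2.fitEllipse(max(cs,key=len));return np.array(e[0]),e[1]
E
python3 - <<'E'
from h import *
st()
a=dict(np.load('w3.npz'));b=ctrl.capture('wrist');np.savez('w4.npz',**b)
ua,xa=disc(a,(266,102));nb=proj(b,plane(a,ua,.029));ub,xb=disc(b,nb)
print(ua,xa,ub,xb,nb)
print('win',plane(a,ua,.029),plane(b,ub,.029),'tri',tri([ray(a,ua),ray(b,ub)]))
ga=cv2.cvtColor(a['color'],6+1);gb=cv2.cvtColor(b['color'],7)
scr=[(247,15),(346,79),(284,182),(190,127)];P=[]
for s in scr:
    def cen(g,s,r=8):
        u,v=int(round(s[0])),int(round(s[1]));q=g[v-r:v+r+1,u-r:u+r+1].astype(float);w=np.clip(np.percentile(q,75)*.6-q,0,None)
        yy,xx=np.mgrid[-r:r+1,-r:r+1];w[(xx**2+yy**2)>36]=0;return np.array([u+(w*xx).sum()/w.sum(),v+(w*yy).sum()/w.sum()])
    # template match in b around prediction
    u,v=s;t=ga[v-13:v+14,u-13:u+14];pr=proj(b,plane(a,s,.031)).astype(int)
    W=b['color'].shape;y0=max(pr[1]-30,0);x0=max(pr[0]-30,0);r=gb[y0:pr[1]+30,x0:pr[0]+30]
    m=cv2.matchTemplate(r,t,5);_,sc,_,l=cv2.minMaxLoc(m);sb=np.array([x0+l[0]+13,y0+l[1]+13])
    X=tri([ray(a,s),ray(b,sb)]);P.append(plane(a,s,.031));print(s,sb,round(sc,3),'tri',np.round(X,4),np.round(P[-1],4))
P=np.array(P);print('mean',P.mean(0));
for i,j in((3,0),(2,1),(3,2),(0,1)):
    d=P[j]-P[i];print(np.linalg.norm(d),np.degrees(np.arctan2(d[1],d[0])))
for i,j in(((164,128),(297,205)),((297,205),(393,51))):
    d=plane(a,j,.004)-plane(a,i,.004);print('foot',np.linalg.norm(d),np.degrees(np.arctan2(d[1],d[0])))
E
```

```text
t 8.45 tcp [ 0.4775 -0.1059  0.1502] yaw 0.4518 tilt [-0.      0.0003] w 0.687 F [ 0.1 -0.2  0.2]
[265.97363281 102.65122223] (72.80511474609375, 76.13176727294922) [206.6529541   41.54648972] (75.76097106933594, 83.8968505859375) [207.12083281  41.92071877]
win [ 0.55889331 -0.01683525  0.029     ] [ 0.55896957 -0.01645837  0.029     ] tri [ 0.55887997 -0.01686893  0.03076982]
(247, 15) [188 345] 0.441 tri [ 0.5602 -0.0513  0.3239] [0.6036 0.0184 0.031 ]
(346, 79) [290  16] 0.959 tri [ 0.5978 -0.0604  0.0283] [ 0.5974 -0.06    0.031 ]
(284, 182) [230 129] 0.907 tri [ 0.5125 -0.0542  0.027 ] [ 0.5133 -0.0537  0.031 ]
(190, 127) [128  68] 0.887 tri [0.52   0.0248 0.0322] [0.5199 0.025  0.031 ]
mean [ 0.55853335 -0.01757168  0.031     ]
0.083991001170862 -4.479987000696578
0.08430847064767394 -4.27625398683001
0.07894306534451491 -94.75032846261504
0.07864242178268267 -94.52045347639991
foot 0.1241578605661279 -94.79896589705375
foot 0.13879040058004968 -4.255276137622904
```

```bash
python3 - <<'E'
from h import *
a=dict(np.load('w3.npz'));tcp=np.array([.4959,-.0528,.1502]);y=.4528
ex=np.array([np.cos(y),np.sin(y),0]);ey=np.array([np.sin(y),-np.cos(y),0])
th=np.linspace(0,2*np.pi,73)
for z,r in((.1638,.03),(.1538,.03),(.1498,.028)):
    c=np.r_[tcp[:2],z];q=np.array([proj(a,c+r*np.array([np.cos(t),np.sin(t),0])) for t in th])
    print(z,q.min(0),q.max(0),proj(a,c))
g=a['color'].astype(int)
print([ (v,g[v,276].tolist()) for v in list(range(205,225,2))+list(range(326,362,2))])
print([ (u,g[283,u].tolist()) for u in list(range(196,216,2))+list(range(336,354,2))])
E
```

```text
0.1638 [196.6030009  217.16813499] [345.52762953 351.04464156] [271.05276753 288.02493331]
0.1538 [201.5273005  209.68305275] [341.06272778 336.36031977] [271.28632484 276.49643753]
0.1498 [207.86589576 211.54420121] [334.87762454 327.23903311] [271.37172785 272.28090581]
[(205, [34, 36, 40]), (207, [35, 38, 41]), (209, [34, 36, 41]), (211, [36, 38, 42]), (213, [68, 69, 70]), (215, [98, 98, 97]), (217, [146, 144, 141]), (219, [175, 154, 154]), (221, [239, 220, 223]), (223, [244, 235, 238]), (326, [243, 228, 228]), (328, [240, 219, 221]), (330, [238, 215, 215]), (332, [222, 221, 219]), (334, [218, 221, 220]), (336, [218, 221, 220]), (338, [219, 222, 220]), (340, [220, 222, 221]), (342, [229, 232, 230]), (344, [216, 220, 218]), (346, [214, 218, 216]), (348, [214, 217, 215]), (350, [165, 167, 165]), (352, [125, 127, 125]), (354, [55, 56, 55]), (356, [57, 56, 55]), (358, [62, 60, 59]), (360, [60, 59, 57])]
[(196, [29, 29, 31]), (198, [25, 26, 28]), (200, [27, 27, 29]), (202, [82, 85, 85]), (204, [192, 199, 199]), (206, [208, 215, 214]), (208, [227, 232, 231]), (210, [217, 222, 221]), (212, [211, 216, 215]), (214, [229, 214, 214]), (336, [228, 220, 218]), (338, [219, 222, 219]), (340, [225, 228, 227]), (342, [223, 227, 225]), (344, [209, 214, 210]), (346, [179, 184, 179]), (348, [84, 85, 83]), (350, [29, 30, 32]), (352, [30, 31, 32])]
```

drive_tool(
  targets=[0.038,-0.015,0,0,0.5,0.038,-0.015,0,0,0.5,0.037,-0.016,0,0,0.5,0,0,0.022,0.177,0.5,0,0,0.022,0.177,0.5,0,0,0.021,0.177,0.5,0,0,0,0,0.5,0,0,0,0,0.5,0,0,0,0,0.5],
)

```text
clock: 9.62
ee_pos: [0.5597, -0.0149, 0.0863]
ee_rot: [[0.997, -0.076, 0.002], [-0.076, -0.997, 0.0], [0.002, -0.0, -1.0]]
ft_force: [-0.4, -0.2, 0.5]
grip_width: 0.685
finger_force: 21.8
```

```bash
python3 - <<'E'
from h import *
st();p=shot('wrist','w5');np.savez('w5.npz',**p)
s=[(x,y) for x in(.042,-.042) for y in(.0394,-.0394)]
y=-.079;R=np.array([[np.cos(y),-np.sin(y)],[np.sin(y),np.cos(y)]])
for q in s:print(q,proj(p,np.r_[np.array([.5586,-.0172])+R@q,.031]))
E
```

```text
t 9.62 tcp [ 0.5597 -0.0149  0.0863] yaw -0.0762 tilt [0.0018 0.0003] w 0.685 F [-0.4 -0.2  0.5]
(0.042, 0.0394) [206.74704125 161.9573441 ]
(0.042, -0.0394) [347.8738331  162.42637431]
(-0.042, 0.0394) [213.48808749 296.10731614]
(-0.042, -0.0394) [339.75838051 296.52504804]
```

View pics/w5.png

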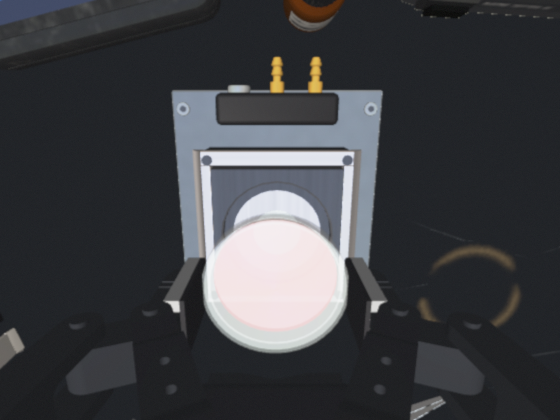

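The wrist picture shows the screws at (207,160) and (347,160), as predicted, with the dish at (275,283) over the recess. The base sits roughly 1.3 mm to the tool's +y. Correct this and go lower.

drive_tool(
  targets=[0,0.0013,0.018,0,0.5,0,0,0.018,0,0.5,0,0,0,0,0.5,0,0,0,0,0.5,0,0,0,0,0.5],
)

```text
clock: 10.3
ee_pos: [0.5592, -0.0163, 0.0497]
ee_rot: [[0.997, -0.078, 0.001], [-0.078, -0.997, 0.0], [0.001, -0.0, -1.0]]
ft_force: [-0.3, -0.3, 0.6]
grip_width: 0.684
finger_force: 21.8
```

```bash
python3 - <<'E'
from h import *
st();p=shot('wrist','w6');np.savez('w6.npz',**p);tcp=ctrl.state()['ee_pos']
y=-.079;R=np.array([[np.cos(y),-np.sin(y)],[np.sin(y),np.cos(y)]]);g=cv2.cvtColor(p['color'],7).astype(float)
for q in[(.042,.0394),(.042,-.0394)]:
    e=proj(p,np.r_[np.array([.5586,-.0172])+R@q,.031]);u,v=e.round().astype(int)
    r=11;w=g[v-r:v+r+1,u-r:u+r+1];print(q,e);m=(w<110).astype(np.uint8);n,l,s,c=cv2.connectedComponentsWithStats(m)
    i=[(k,s[k,4],(c[k]+[u-r,v-r]).round(1).tolist()) for k in range(1,n)];print(i)
th=np.linspace(0,2*np.pi,73)
for z,r in((tcp[2]+.0136,.03),(tcp[2]+.0036,.03)):
    c=np.r_[tcp[:2],z];Q=np.array([proj(p,c+r*np.array([np.cos(t),np.sin(t),0])) for t in th]);print(Q.min(0),Q.max(0))
E
```

```text
t 10.3 tcp [ 0.5592 -0.0163  0.0497] yaw -0.0782 tilt [0.0008 0.    ] w 0.684 F [-0.3 -0.3  0.6]
(0.042, 0.0394) [188.50032841 173.54342362]
[(1, np.int32(85), [188.6, 171.0]), (2, np.int32(56), [197.0, 181.5])]
(0.042, -0.0394) [360.27520108 173.77835199]
[(1, np.int32(87), [358.9, 170.6]), (2, np.int32(43), [351.2, 181.7])]
[197.33742134 219.22285027] [346.13578943 352.83470818]
[202.24627349 211.63083534] [341.65175321 338.07048086]
```

View pics/w6.png

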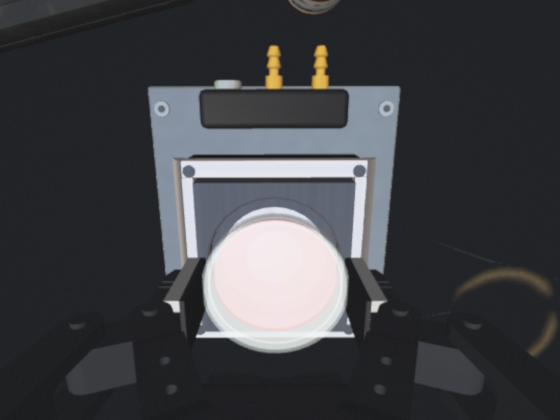

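The picture shows the dish at (275,283), nearly concentric, screws at (189,171) and (359,171), and the front frame bar at v≈334. I'll check the x offset numerically.

```bash
python3 - <<'E'
from h import *
p=dict(np.load('w6.npz'));g=cv2.cvtColor(p['color'],7).astype(int)
print('c275',list(zip(range(150,226),g[150:226,273:278].mean(1).astype(int))))
print('c204',list(zip(range(318,346),g[318:346,203:206].mean(1).astype(int))))
print('c346',list(zip(range(318,346),g[318:346,345:348].mean(1).astype(int))))
for z in(.028,.031):
  for v in (160,170.8,178,331,338):print(z,v,plane(p,(275,v),z)[:2].round(4))
E
```

```text
c275 [(150, np.int64(147)), (151, np.int64(148)), (152, np.int64(145)), (153, np.int64(127)), (154, np.int64(82)), (155, np.int64(35)), (156, np.int64(23)), (157, np.int64(40)), (158, np.int64(85)), (159, np.int64(114)), (160, np.int64(174)), (161, np.int64(220)), (162, np.int64(229)), (163, np.int64(229)), (164, np.int64(228)), (165, np.int64(227)), (166, np.int64(227)), (167, np.int64(226)), (168, np.int64(227)), (169, np.int64(227)), (170, np.int64(228)), (171, np.int64(228)), (172, np.int64(229)), (173, np.int64(230)), (174, np.int64(230)), (175, np.int64(229)), (176, np.int64(222)), (177, np.int64(159)), (178, np.int64(72)), (179, np.int64(48)), (180, np.int64(48)), (181, np.int64(51)), (182, np.int64(68)), (183, np.int64(92)), (184, np.int64(101)), (185, np.int64(102)), (186, np.int64(102)), (187, np.int64(102)), (188, np.int64(102)), (189, np.int64(102)), (190, np.int64(102)), (191, np.int64(102)), (192, np.int64(102)), (193, np.int64(102)), (194, np.int64(102)), (195, np.int64(102)), (196, np.int64(99)), (197, np.int64(92)), (198, np.int64(94)), (199, np.int64(100)), (200, np
[... 1375 characters left out ...]
102)), (327, np.int64(101)), (328, np.int64(102)), (329, np.int64(102)), (330, np.int64(101)), (331, np.int64(102)), (332, np.int64(109)), (333, np.int64(135)), (334, np.int64(194)), (335, np.int64(221)), (336, np.int64(202)), (337, np.int64(129)), (338, np.int64(55)), (339, np.int64(35)), (340, np.int64(35)), (341, np.int64(36)), (342, np.int64(35)), (343, np.int64(35)), (344, np.int64(36)), (345, np.int64(36))]
0.028 160 [ 0.6063 -0.0212]
0.028 170.8 [ 0.6012 -0.0209]
0.028 178 [ 0.5978 -0.0206]
0.028 331 [ 0.515  -0.0142]
0.028 338 [ 0.5107 -0.0138]
0.031 160 [ 0.6067 -0.0213]
0.031 170.8 [ 0.6018 -0.0209]
0.031 178 [ 0.5984 -0.0206]
0.031 331 [ 0.5171 -0.0143]
0.031 338 [ 0.5129 -0.014 ]
```

drive_tool(
  targets=[0,-0.0006,0.006,0,0.5,0,0,0.005,0,0.5,0,0,0.003,0,0.5,0,0,0.002,0,0.5,0,0,0,0,0.5,0,0,0,0,0.5],
)

```text
clock: 11.1
ee_pos: [0.559, -0.0157, 0.0334]
ee_rot: [[0.997, -0.078, 0.0], [-0.078, -0.997, 0.0], [0.0, -0.0, -1.0]]
ft_force: [0.3, -0.6, -0.0]
grip_width: 0.684
finger_force: 21.8
```

drive_tool(
  targets=[0,0,0.001,0,0.5,0,0,0.001,0,0.5,0,0,0.001,0,0.5,0,0,0.0005,0,0.5,0,0,0,0,0.5,0,0,0,0,0.5],
)

```text
clock: 11.85
ee_pos: [0.5589, -0.0157, 0.0304]
ee_rot: [[0.997, -0.078, 0.0], [-0.078, -0.997, -0.0], [0.0, 0.0, -1.0]]
ft_force: [-2.5, -0.4, 6.7]
grip_width: 0.687
finger_force: 25.7
```

drive_tool(
  targets=[-0.0007,0,0,0,0.5,0,0,0,0,0.5,0,0,0,0,0.5],
)

```text
clock: 12.22
ee_pos: [0.5589, -0.0157, 0.0305]
ee_rot: [[0.997, -0.078, 0.001], [-0.078, -0.997, -0.0], [0.001, -0.0, -1.0]]
ft_force: [-0.4, -0.2, 6.9]
grip_width: 0.681
finger_force: 25.3
```

drive_tool(
  targets=[0,0,0,0,0.8,0,0,0,0,0.85,0,0,-0.01,0,1,0,0,-0.05,0,1,-0.02,0,-0.06,0,1,-0.03,0,-0.06,0,1,0,0,0,0,1,0,0,0,0,1],
)

```text
clock: 13.22
ee_pos: [0.5105, -0.012, 0.2054]
ee_rot: [[0.997, -0.078, 0.001], [-0.078, -0.997, -0.0], [0.001, -0.0, -1.0]]
ft_force: [0.4, 0.3, -1.2]
grip_width: 1.002
finger_force: 0.0
```

```bash
python3 - <<'E'
from h import *
st();p=shot('wrist','w7');np.savez('w7.npz',**p)
u,v=proj(p,[.5586,-.0162,.036]).astype(int);print(u,v);c=p['color'][max(v-75,0):v+75,u-100:u+100,::-1]
cv2.imwrite('pics/c7.png',cv2.resize(c,None,fx=4,fy=4,interpolation=cv2.INTER_CUBIC))
E
```

```text
t 13.22 tcp [ 0.5105 -0.012   0.2054] yaw -0.0782 tilt [ 0.0008 -0.    ] w 1.002 F [ 0.4  0.3 -1.2]
274 133
```

View pics/c7.png

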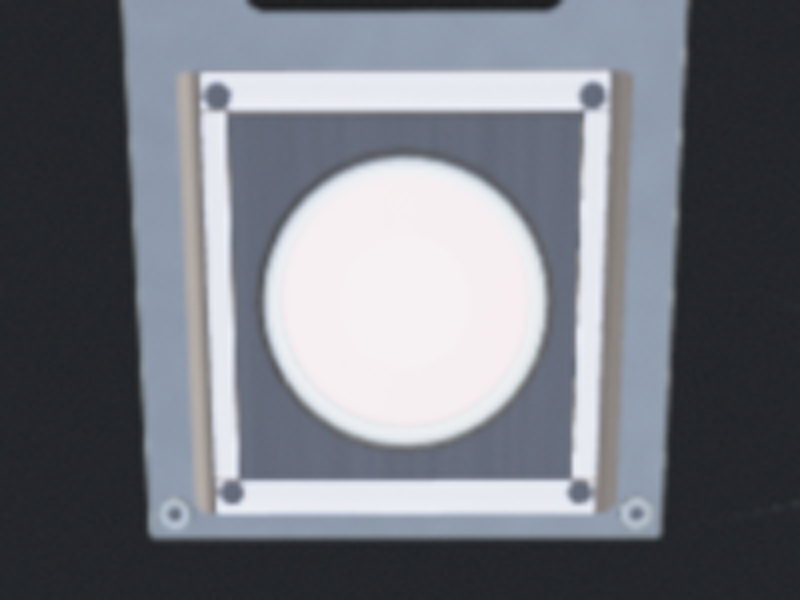

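The crop shows the dish concentric in the recess with an even dark gap all round, screws symmetrical about it. A light shut-finger touch on top will confirm its height.

drive_tool(
  targets=[0.024,0,0.05,0,0,0.024,0,0.05,0,0,0,0,0.045,0,0,0,0,0.008,0,0,0,0,0,0,0,0,0,0,0,0,0,0,0.002,0,0,0,0,0.002,0,0,0,0,0.002,0,0,0,0,0.001,0,0],
)

```text
clock: 14.52
ee_pos: [0.5584, -0.0157, 0.0449]
ee_rot: [[0.997, -0.078, -0.0], [-0.078, -0.997, 0.0], [-0.0, 0.0, -1.0]]
ft_force: [-0.3, 0.8, -0.1]
grip_width: 0.001
finger_force: 0.0
```

drive_tool(
  targets=[0,0,0.0005,0,0,0,0,0.0005,0,0,0,0,0.0005,0,0,0,0,0.0005,0,0,0,0,0.0005,0,0,0,0,0,0,0],
)

```text
clock: 15.28
ee_pos: [0.5585, -0.0157, 0.0436]
ee_rot: [[0.997, -0.078, 0.0], [-0.078, -0.997, -0.0], [0.0, 0.0, -1.0]]
ft_force: [-5.1, -0.3, 11.5]
grip_width: -0.003
finger_force: 5.9
```

drive_tool(
  targets=[0,0,-0.06,0,0,-0.01,-0.02,-0.06,0,0.5,-0.015,-0.04,-0.06,0,1,-0.015,-0.05,-0.01,0,1,-0.015,-0.05,0,0,1,-0.015,-0.05,0,0,1,0,-0.04,0,0,1,0,0,0,0,1,0,0,0,0,1],
)

```text
clock: 16.4
ee_pos: [0.5102, 0.2314, 0.2217]
ee_rot: [[0.997, -0.079, -0.0], [-0.079, -0.997, -0.001], [-0.0, 0.001, -1.0]]
ft_force: [0.0, -0.5, -0.1]
grip_width: 1.0
finger_force: 0.0
```

```bash
python3 - <<'E'
from h import *
st();p=shot('wrist','w8');np.savez('w8.npz',**p)
for n in('cover','collar','pin_left','pin_right'):
    for d in ctrl.boxes_of(n,'wrist')[:3]:print(n,np.round(d['xyz'],4),round(d['score'],2),proj(p,d['xyz']).round())
E
```

```text
t 16.4 tcp [0.5102 0.2314 0.2217] yaw -0.0787 tilt [-0.0004 -0.001 ] w 1.0 F [ 0.  -0.5 -0.1]
cover [0.5162 0.245  0.0454] 0.91 [258. 181.]
collar [0.5202 0.2489 0.0481] 0.71 [253. 177.]
pin_left [0.5205 0.2442 0.045 ] 0.97 [259. 176.]
pin_right [0.5198 0.2449 0.0494] 0.68 [258. 178.]
```

View pics/w8.png

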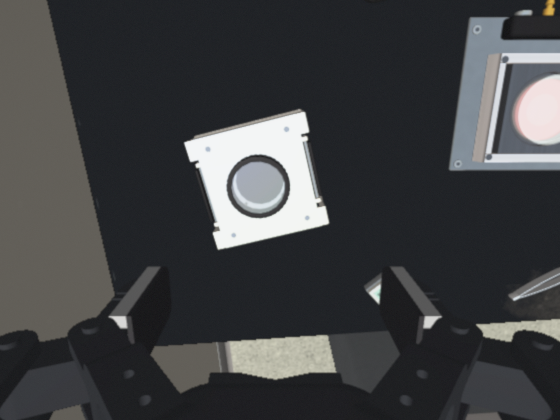

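The wrist picture shows the cover with its collar at (258,186), screws at (208,149), (287,129), (307,218) and (234,236). The black clip arms are on the left (207,200) and right (312,170), so cover x runs near image-vertical. From here I'll work by numbers only, since all 10 viewings are used.

```bash
cat > cov.py <<'E'
from h import *
def cover(p,scr,zt=.046,r=6):
    g=cv2.cvtColor(p['color'],7).astype(float);P=[]
    for u,v in scr:
        for _ in range(2):
            u0,v0=int(round(u)),int(round(v));w=g[v0-r:v0+r+1,u0-r:u0+r+1];w=np.clip(w.max()*.9-w,0,None)
            yy,xx=np.mgrid[-r:r+1,-r:r+1];w=w*((xx**2+yy**2)<=r*r)
            u,v=u0+(w*xx).sum()/w.sum(),v0+(w*yy).sum()/w.sum()
        P.append((u,v))
    X=np.array([plane(p,q,zt) for q in P])
    d=X[[0,1]]-X[[3,2]];e=X[[0,3]]-X[[1,2]]   # 0 BL 1 BR 2 FR 3 FL
    print('px',np.round(P,1).tolist());print('X',np.round(X,4).tolist());print('len',np.linalg.norm(d,axis=1),np.linalg.norm(e,axis=1))
    yx=np.arctan2(d[:,1],d[:,0]);yy=np.arctan2(e[:,1],e[:,0])-np.pi/2;print('yaw',yx,yy,'mean',X.mean(0))
    return np.array(P),X,np.r_[yx,yy].mean()
def collar(p,near):
    g=cv2.cvtColor(p['color'],7);m=(g<70).astype(np.uint8);n,l,s,c=cv2.connectedComponentsWithStats(m)
    R=p['color'].shape;best=None
    for i in range(1,n):
        if s[i,4]>300 and np.linalg.norm(c[i]-near)<15 and s[i,2]<250:
            cs,_=cv2.findContours((l==i).astype(np.uint8),0,1);e=cv2.fitEllipse(max(cs,key=len));print('collar',np.round(e[0],1),np.round(e[1],1));best=np.array(e[0])
    return best
E
python3 - <<'E'
from cov import *
p=dict(np.load('w8.npz'));P,X,y=cover(p,[(208,149),(287,129),(307,218),(234,236)])
c=collar(p,(258,186));print(y,c)
for z in(.046,.054,.062):print(z,plane(p,c,z))
w3=dict(np.load('w7.npz'))
E
```

```text
px [[207.5, 148.8], [286.1, 128.9], [306.8, 217.4], [233.3, 234.8]]
X [[0.5488, 0.2871, 0.046], [0.5606, 0.2162, 0.046], [0.4779, 0.2025, 0.046], [0.466, 0.2733, 0.046]]
len [0.08391643 0.08386629] [0.07186305 0.07173669]
yaw [0.16557143 0.1640648 ] [0.16502143 0.16572072] mean [0.51332539 0.2447791  0.046     ]
collar [258.3 186.1] [59.3 61. ]
0.16509459511493596 [258.32080078 186.05769348]
0.046 [0.51147548 0.24514909 0.046     ]
0.054 [0.51324526 0.24463153 0.054     ]
0.062 [0.51501504 0.24411396 0.062     ]
```

drive_tool(
  targets=[0.002,-0.015,0,0,1,0,0,0.03,-0.122,1,0,0,0.04,-0.122,1,0,0,0.04,0,1,0,0,0,0,1,0,0,0,0,1,0,0,0,0,1],
)

```text
clock: 17.52
ee_pos: [0.5146, 0.2481, 0.1139]
ee_rot: [[0.986, 0.165, 0.003], [0.165, -0.986, 0.002], [0.003, -0.001, -1.0]]
ft_force: [0.5, 0.1, -0.5]
grip_width: 0.999
finger_force: 0.0
```

```bash
python3 - <<'E'
from cov import *
st();p=shot('wrist','w9');np.savez('w9.npz',**p)
a=dict(np.load('w8.npz'));X0=np.array([[0.5488,0.2871,.046],[0.5606,0.2162,.046],[0.4779,0.2025,.046],[0.466,0.2733,.046]])
P,X,y=cover(p,[proj(p,x) for x in X0],r=9);print('yaw',y)
Pa=[[207.5,148.8],[286.1,128.9],[306.8,217.4],[233.3,234.8]]
for i in range(4):print(tri([ray(a,Pa[i]),ray(p,P[i])]).round(4))
g=cv2.cvtColor(p['color'],7)
print(proj(p,[.5134,.246,.062]))
for v in(150,170,190,210,230):print(v,g[v,150:400:4].tolist())
E
```

```text
t 17.52 tcp [0.5146 0.2481 0.1139] yaw 0.1658 tilt [0.003  0.0017] w 0.999 F [ 0.5  0.1 -0.5]
px [[216.9, 160.1], [337.9, 160.3], [331.5, 287.2], [222.5, 287.1]]
X [[0.5487, 0.2873, 0.046], [0.5605, 0.2165, 0.046], [0.4779, 0.2028, 0.046], [0.4661, 0.2736, 0.046]]
len [0.08381697 0.08368608] [0.07179445 0.07177019]
yaw [0.16484312 0.16455267] [0.16424966 0.16607317] mean [0.51330109 0.24502917 0.046     ]
yaw 0.16492965373953022
[0.5486 0.2874 0.0448]
[0.5604 0.2162 0.0448]
[0.4775 0.2025 0.0451]
[0.4656 0.2735 0.0451]
[275.68669688 235.57059517]
150 [31, 32, 31, 30, 30, 31, 30, 30, 29, 227, 233, 233, 233, 233, 233, 233, 233, 233, 233, 233, 233, 233, 233, 233, 233, 233, 233, 233, 233, 233, 233, 233, 233, 233, 233, 233, 233, 233, 233, 232, 232, 232, 232, 232, 233, 232, 232, 232, 232, 232, 232, 232, 232, 232, 232, 147, 29, 30, 30, 31, 30, 29, 30]
170 [30, 30, 30, 29, 31, 28, 30, 31, 29, 114, 232, 232, 232, 234, 234, 233, 233, 234, 233, 234, 233, 233, 233, 233, 233, 233, 233, 233, 233, 233, 232, 233, 233, 233, 233, 233, 233, 233, 232, 232, 232, 232, 232, 232, 233, 232, 232, 232, 232, 23
[... 229 characters left out ...]
7, 222, 232, 232, 232, 232, 232, 232, 232, 232, 232, 232, 231, 231, 218, 103, 49, 28, 29, 30, 29, 30, 29, 28, 30, 29]
210 [31, 31, 29, 28, 31, 28, 28, 31, 30, 30, 30, 39, 127, 221, 233, 233, 234, 233, 233, 233, 233, 230, 47, 52, 54, 145, 144, 144, 143, 144, 143, 143, 143, 142, 142, 140, 141, 141, 140, 125, 44, 44, 66, 231, 232, 232, 231, 231, 232, 232, 231, 170, 28, 40, 31, 30, 32, 29, 30, 30, 30, 29, 30]
230 [31, 29, 29, 30, 29, 29, 30, 30, 30, 30, 29, 41, 41, 180, 232, 232, 232, 232, 232, 232, 163, 50, 91, 202, 154, 142, 141, 140, 140, 140, 141, 140, 139, 139, 138, 140, 139, 139, 140, 138, 193, 171, 44, 40, 226, 231, 231, 231, 232, 231, 231, 149, 30, 30, 28, 30, 30, 29, 30, 31, 31, 30, 30]
```

drive_tool(
  targets=[0,0,0.025,0,1,0,0,0.025,0,1,0,0,0.016,0,1,0,0,0,0,1,0,0,0,0,1,0,0,0,0,1],
)

```text
clock: 18.32
ee_pos: [0.514, 0.2475, 0.047]
ee_rot: [[0.986, 0.165, 0.002], [0.165, -0.986, 0.001], [0.002, -0.001, -1.0]]
ft_force: [0.3, 0.0, 0.3]
grip_width: 1.001
finger_force: 0.0
```

drive_tool(
  targets=[-0.001,0.001,0.002,0,1,0,0,0,0,0.8,0,0,0,0,0.6,0,0,0,0,0.5,0,0,0,0,0.5,0,0,0,0,0.5],
  squeeze=40,
)

```text
clock: 19.08
ee_pos: [0.5126, 0.2458, 0.0444]
ee_rot: [[0.986, 0.165, 0.0], [0.165, -0.986, -0.0], [0.0, 0.0, -1.0]]
ft_force: [-1.4, -1.5, 5.3]
grip_width: 0.632
finger_force: 41.4
```

drive_tool(
  targets=[0,0,-0.02,0,0.5,0,0,-0.04,0,0.5,0,0.02,-0.03,0,0.5,0,0.04,0,0,0.5,0.001,0.045,0,0,0.5,0,0.045,0,0,0.5,0.001,0.045,0,0,0.5,0,0.04,0,0.08,0.5,0,0,0,0,0.5,0,0,0,0,0.5],
  squeeze=50,
)

```text
clock: 20.32
ee_pos: [0.553, 0.0151, 0.1336]
ee_rot: [[0.996, 0.086, -0.001], [0.086, -0.996, 0.001], [-0.001, -0.001, -1.0]]
ft_force: [-0.6, 0.4, -2.2]
grip_width: 0.632
finger_force: 53.2
```

```bash
python3 - <<'E'
from h import *
st();s=ctrl.state();d=np.array([.5583,-.0157,0])-s['ee_pos'];d[2]=0;print(tool(d))
E
```

```text
t 20.32 tcp [0.553  0.0151 0.1336] yaw 0.0864 tilt [-0.0006  0.0006] w 0.632 F [-0.6  0.4 -2.2]
[ 0.0026  0.0312 -0.    ]
```

drive_tool(
  targets=[0.0026,0.0312,0,0,0.5,0,0,0,0.082,0.5,0,0,0,0.082,0.5,0,0,0,0,0.5,0,0,0,0,0.5,0,0,0,0,0.5],
)

```text
clock: 21.08
ee_pos: [0.5585, -0.0159, 0.134]
ee_rot: [[0.997, -0.077, -0.0], [-0.077, -0.997, 0.0], [-0.0, -0.0, -1.0]]
ft_force: [-0.2, -0.1, -0.6]
grip_width: 0.63
finger_force: 53.3
```

```bash
python3 - <<'E'
from cov import *
st();p=shot('wrist','w10');np.savez('w10.npz',**p);s=ctrl.state();t=s['ee_pos'];Rm=s['ee_rot'];z=t[2]+.0016
X0=[np.r_[(t+Rm@[a+.0006,b,0])[:2],z] for a,b in((.0419,-.0359),(.0419,.0359),(-.0419,.0359),(-.0419,-.0359))]
print([proj(p,x).round(1).tolist() for x in X0])
P,X,y=cover(p,[proj(p,x) for x in X0],zt=z,r=10);print('cover yaw',y,'off tool',((X.mean(0)-t)@Rm).round(4))
# foot rear screws
by=-.0785;B=np.array([[np.cos(by),-np.sin(by)],[np.sin(by),np.cos(by)]])
w7=dict(np.load('w7.npz'))
g=cv2.cvtColor(p['color'],7)
for v in (90,100,110,120):
    row=g[v].astype(int);k=np.where(np.abs(np.diff(row))>25)[0];print(v,[(int(i),int(row[i]),int(row[i+1])) for i in k][:24])
E
```

```text
t 21.07 tcp [ 0.5585 -0.0159  0.134 ] yaw -0.0766 tilt [-0.      0.0002] w 0.63 F [-0.2 -0.1 -0.6]
[[183.1, 180.3], [361.4, 180.4], [349.0, 355.9], [195.9, 355.8]]
px [[186.1, 179.5], [363.9, 179.6], [356.8, 356.2], [191.5, 356.1]]
X [[0.6039, 0.0152, 0.1356], [0.5984, -0.0561, 0.1356], [0.5142, -0.0523, 0.1356], [0.5201, 0.025, 0.1356]]
len [0.08436815 0.08433194] [0.07158801 0.07753906]
yaw [-0.11610213 -0.04553689] [-0.07648896 -0.07635463] mean [ 0.55913749 -0.01703747  0.13557322]
cover yaw -0.07862065053135275 off tool [ 0.0007  0.0009 -0.0016]
90 [(234, 72, 119), (268, 61, 108), (269, 108, 135), (279, 123, 87), (280, 87, 58), (300, 79, 115), (301, 115, 142), (310, 135, 103), (311, 103, 69)]
100 [(187, 39, 78), (188, 78, 110), (223, 122, 94), (224, 94, 55), (324, 40, 82), (325, 82, 114), (360, 118, 86), (361, 86, 47)]
110 [(188, 44, 93), (189, 93, 119), (224, 107, 72), (225, 72, 42), (324, 54, 104), (360, 104, 67), (361, 67, 35)]
120 [(189, 60, 103), (359, 118, 82), (360, 82, 41)]
```

drive_tool(
  targets=[-0.0005,0,0.02,0,0.5,0,0,0.02,0,0.5,0,0,0.01,0,0.5,0,0,0,0,0.5,0,0,0,0,0.5,0,0,0,0,0.5],
  squeeze=60,
)

```text
clock: 21.88
ee_pos: [0.5586, -0.0163, 0.0847]
ee_rot: [[0.997, -0.078, 0.001], [-0.078, -0.997, 0.0], [0.001, -0.0, -1.0]]
ft_force: [-0.1, 1.0, -1.5]
grip_width: 0.627
finger_force: 65.1
```

drive_tool(
  targets=[0,0,0.003,0,0.5,0,0,0.003,0,0.5,0,0,0.002,0,0.5,0,0,0.002,0,0.5,0,0,0,0,0.5,0,0,0,0,0.5],
)

```text
clock: 22.62
ee_pos: [0.5581, -0.0163, 0.074]
ee_rot: [[0.997, -0.078, 0.0], [-0.078, -0.997, 0.0], [0.0, -0.0, -1.0]]
ft_force: [0.1, 0.4, -1.3]
grip_width: 0.628
finger_force: 65.1
```

drive_tool(
  targets=[0,0,0.002,0,0.5,0,0,0.002,0,0.5,0,0,0.002,0,0.5,0,0,0.002,0,0.5,0,0,0,0,0.5,0,0,0,0,0.5],
)

```text
clock: 23.38
ee_pos: [0.5581, -0.0163, 0.066]
ee_rot: [[0.997, -0.078, 0.0], [-0.078, -0.997, -0.0], [0.0, 0.0, -1.0]]
ft_force: [-0.7, 0.1, -1.9]
grip_width: 0.627
finger_force: 65.1
```

drive_tool(
  targets=[0,0,0.001,0,0.5,0,0,0.001,0,0.5,0,0,0.001,0,0.5,0,0,0.001,0,0.5,0,0,0.001,0,0.5,0,0,0,0,0.5],
)

```text
clock: 24.12
ee_pos: [0.558, -0.0163, 0.0609]
ee_rot: [[0.997, -0.078, -0.0], [-0.078, -0.997, 0.0], [-0.0, -0.0, -1.0]]
ft_force: [0.5, 0.2, -1.7]
grip_width: 0.625
finger_force: 65.1
```

drive_tool(
  targets=[0,0,0.001,0,0.5,0,0,0.001,0,0.5,0,0,0.001,0,0.5,0,0,0.001,0,0.5,0,0,0,0,0.5],
)

```text
clock: 24.75
ee_pos: [0.5587, -0.016, 0.058]
ee_rot: [[0.997, -0.078, 0.001], [-0.078, -0.997, 0.0], [0.001, -0.0, -1.0]]
ft_force: [-1.9, 1.2, 8.1]
grip_width: 0.632
finger_force: 66.5
```

drive_tool(
  targets=[0,0,0.0005,0,0.5,0,0,0.0005,0,0.5,0,0,0.0005,0,0.5,0,0,0,0,0.5],
)

```text
clock: 25.25
ee_pos: [0.5589, -0.016, 0.0568]
ee_rot: [[0.997, -0.078, 0.002], [-0.078, -0.997, 0.0], [0.002, -0.0, -1.0]]
ft_force: [-3.4, 0.9, 10.2]
grip_width: 0.629
finger_force: 66.6
```

drive_tool(
  targets=[-0.0005,0,0.0005,0,0.5,0,0,0.0005,0,0.5,0,0,0.0005,0,0.5,0,0,0.0005,0,0.5,0,0,0,0,0.5],
)

```text
clock: 25.88
ee_pos: [0.5589, -0.016, 0.055]
ee_rot: [[0.997, -0.078, 0.003], [-0.078, -0.997, 0.0], [0.003, -0.0, -1.0]]
ft_force: [-3.0, 0.3, 12.1]
grip_width: 0.628
finger_force: 66.8
```

drive_tool(
  targets=[0,0,0.0005,0,0.5,0,0,0.0005,0,0.5,0,0,0.0005,0,0.5,0,0,0.0005,0,0.5,0,0,0,0,0.5],
)

```text
clock: 26.5
ee_pos: [0.5588, -0.016, 0.0531]
ee_rot: [[0.997, -0.078, 0.003], [-0.078, -0.997, 0.0], [0.003, -0.0, -1.0]]
ft_force: [-2.5, 1.1, 12.6]
grip_width: 0.629
finger_force: 66.9
```

drive_tool(
  targets=[0,0,0.0005,0,0.5,0,0,0.0005,0,0.5,0,0,0.0005,0,0.5,0,0,0,0,0.5],
)

```text
clock: 27.0
ee_pos: [0.5588, -0.016, 0.0513]
ee_rot: [[0.997, -0.078, 0.003], [-0.078, -0.997, 0.0], [0.003, -0.0, -1.0]]
ft_force: [-0.3, 0.9, 7.4]
grip_width: 0.629
finger_force: 66.3
```

drive_tool(
  targets=[0,0,0.0003,0,0.5,0,0,0.0003,0,0.5,0,0,0.0003,0,0.5,0,0,0,0,0.5],
)

```text
clock: 27.5
ee_pos: [0.5588, -0.0158, 0.0502]
ee_rot: [[0.997, -0.078, 0.002], [-0.078, -0.997, 0.0], [0.002, -0.001, -1.0]]
ft_force: [-0.8, 0.8, 9.0]
grip_width: 0.626
finger_force: 68.1
```

drive_tool(
  targets=[0,0,0.0003,0,0.5,0,0,0.0003,0,0.5,0,0,0,0,0.5],
)

```text
clock: 27.88
ee_pos: [0.5588, -0.0157, 0.0502]
ee_rot: [[0.997, -0.078, 0.003], [-0.078, -0.997, 0.0], [0.003, -0.001, -1.0]]
ft_force: [-3.1, 1.7, 15.4]
grip_width: 0.629
finger_force: 68.5
```

drive_tool(
  targets=[0,0,-0.001,0,0.5,0,0,-0.001,0,0.5,0,0,-0.0005,0,0.5,0,0,0,0,0.5,0,0,0,0,0.5],
)

```text
clock: 28.5
ee_pos: [0.5587, -0.0158, 0.0509]
ee_rot: [[0.997, -0.078, 0.002], [-0.078, -0.997, 0.001], [0.002, -0.001, -1.0]]
ft_force: [4.1, 3.5, -2.7]
grip_width: 0.625
finger_force: 66.6
```

The clips hold: the cover rises only by its play under a light tug. Releasing.

drive_tool(
  targets=[0,0,0.001,0,0.6,0,0,0,0,0.8,0,0,0,0,1,0,0,0,0,1,0,0,-0.02,0,1,0,0,-0.04,0,1,0,0,-0.05,0,1,-0.02,0,-0.05,0,1,0,0,0,0,1,0,0,0,0,1],
)

```text
clock: 29.75
ee_pos: [0.5371, -0.015, 0.2096]
ee_rot: [[0.997, -0.078, -0.001], [-0.078, -0.997, -0.0], [-0.001, 0.0, -1.0]]
ft_force: [0.1, -0.4, -1.1]
grip_width: 1.006
finger_force: 0.0
```

```bash
python3 - <<'E'
from cov import *
st();p=shot('wrist','w11');np.savez('w11.npz',**p)
y=-.078;B=np.array([[np.cos(y),-np.sin(y)],[np.sin(y),np.cos(y)]])
def go(p,zt):
    X0=[np.r_[np.array([.559,-.0171])+B@[a,b],zt] for a,b in((.0419,.0359),(.0419,-.0359),(-.0419,-.0359),(-.0419,.0359))]
    return cover(p,[proj(p,x) for x in X0],zt=zt,r=8)
for z in(.0515,.0525,.0545):go(p,z)
E
```

```text
t 29.75 tcp [ 0.5371 -0.015   0.2096] yaw -0.0784 tilt [-0.0005 -0.0003] w 1.006 F [ 0.1 -0.4 -1.1]
px [[229.8, 114.3], [317.8, 114.3], [314.5, 212.5], [233.1, 212.5]]
X [[0.6039, 0.0155, 0.0515], [0.5983, -0.0562, 0.0515], [0.5146, -0.0496, 0.0515], [0.5202, 0.0222, 0.0515]]
len [0.08397979 0.08395369] [0.07195697 0.07198129]
yaw [-0.07893956 -0.07865009] [-0.07851042 -0.07814792] mean [ 0.55926586 -0.01702879  0.0515    ]
px [[229.8, 114.3], [317.8, 114.3], [314.5, 212.5], [233.1, 212.5]]
X [[0.604, 0.0154, 0.0525], [0.5983, -0.0561, 0.0525], [0.5149, -0.0495, 0.0525], [0.5205, 0.022, 0.0525]]
len [0.08369989 0.08367388] [0.07171715 0.07174139]
yaw [-0.07893956 -0.07865009] [-0.07851042 -0.07814792] mean [ 0.55943069 -0.0170448   0.0525    ]
px [[229.8, 114.3], [317.8, 114.3], [314.5, 212.5], [233.1, 212.5]]
X [[0.604, 0.0152, 0.0545], [0.5984, -0.0559, 0.0545], [0.5155, -0.0493, 0.0545], [0.5211, 0.0217, 0.0545]]
len [0.08314011 0.08311427] [0.07123751 0.07126158]
yaw [-0.07893956 -0.07865009] [-0.07851042 -0.07814792] mean [ 0.55976036 -0.0170768   0.0545    ]
```

The screw spacing matches its known 83.8 x 71.8 mm at a top height of about 52 mm, so the cover origin is about 6 mm up. The cover is level, square to within 0.001 rad and staying down. Handing in.

```bash
python3 -c "
from station import ctrl
print(ctrl.close_job())"
```

```text
the job is handed in; nothing more can be done
None
```

I've handed the job in: by my measurements the dish is home in the recess and the cover is clipped down over it, square and level, about 6 mm above the base origin; the hand-in gave back no verdict.

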